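Hang the test weight and hold the gauge at its third range click

ROBOT

A 6-joint arm with a two-finger parallel gripper is mounted at the origin on the work surface. World frame = base frame: x ahead of the robot, y to its left, z up, the work surface at z = 0. Lengths are in m, angles in rad, forces in N, time in s.
With the tool pointing down it reaches from about 0.25 to 0.85 m from the base axis. Payload 12.5 kg.
Tool frame: the origin (TCP) lies at the very end of the fingers, on their centre line; the grasp point (between the pads) lies 19 mm behind it; z points along the fingers, y is the direction in which the jaws open and shut (so a half turn about z gives the same grasp; the last joint's range is limited). The gripper opens to 93 mm and grips with 3 to 60 N. Pads are 15 mm wide; open, the fingers measure 128 mm over their backs; the gripper's body (75 mm by 188 mm) begins 65 mm behind the grasp point.
Start: joints at [-1.202, 0.351, 1.652, -0, 1.139, -0.085], TCP at [0.241, -0.494, 0.219] pointing down, gripper open.
Joint ranges: [-2.75, 2.75], [-0.79, 2.1], [0.01, 2.65], [-1.57, 4.71], [0.07, 3.14], [-2.87, 2.87]. Speed limits (rad/s): [2.22, 2.22, 2.79, 3.14, 3.14, 3.14].

INTERFACE

Orientations are given as a rotation vector (axis times angle).
In Python, from bench import * gives the robot as it stands. The module is installed in compiled form; this text tells all that it offers.
- The arm moves only by the shell command python3 -m inch 'ROWS' [OPENING] [FORCE]. ROWS is JSON, a list of rows, each a list of 2 entries, a list of its own where there are three numbers: the shift along the tool's x, y, z in cm, then the turn about the tool's z in degrees. A call has 1 to 8 rows; each row shifts and turns the pose as measured when the row begins, along the tool's axes as they then stand; what a row does not reach is not made up. A row lasts 1/8 s, in which the tool goes at most 62.5 mm and 10.7 degrees, less where a joint would pass 70% of its speed; a pose out of reach is approached as far as the arm can. A call with a gripper value outside its range is refused whole. OPENING is the opening, from 0 (shut) to 1 (fully open), set as the call begins (- or left out, the last holds). The fingers move at their own pace and stop on an object; FORCE is the grip in N (left out, the last holds). Time passes only in rows, so rows that do not move let the fingers close. It gives the time, the measured TCP pose, the force and the opening at its end, in the units of the state.
- read_state(): the state, without advancing time (a new reading comes with each control period).
- grab_frame(name): name is "side" or "top" or "wrist"; returns the picture (400x640x3 uint8, red, green, blue); there is no depth.
- camera_model(name): a dict with "K" (3x3 intrinsics, pixels), "extrinsics" (4x4, takes a point from camera to world coordinates); the wrist camera has in their place "hand_eye" (4x4, takes a point from camera to tool coordinates, whose origin is the TCP and whose axes are the flange's). Camera axes: x right, y up, looking along -z (the intrinsics and any distortion apply to the point x, -y, -z); pixel columns grow to the right and rows downward; lengths in m; the calibration is good to about 2 mm. A picture is of the moment at which its call begins: read the wrist's pose just before it. camera_model takes no time and is no camera call.
- close_job(): hands the job in, once; it reports no verdict.
The state is a dict: "clock": time; "qpos": joint angles; "qd": joint speeds; "effort": joint torques, N m; "tool_pos": TCP position; "tcp_rot": TCP orientation; "contact_force": force on the tool from outside, world axes, zero at the start; "moment": the same for the moment, N m; "opening": finger opening in m.
Only numpy, scipy, OpenCV 4.12 (cv2) and the standard library are available. Lean on these libraries where they do the work, as an engineer would, in place of code of your own. Each camera call takes 0.05 s, during which the arm holds its last target. There are 200 camera calls.

TASK

Check the bench force gauge: take the yellow test-weight plate out of its stand, hang it by its hole on the gauge's load peg and let go of it. Then turn the spring-return range knob clockwise, counting the clicks from its rest position, to the third click without running on to the fourth, and finish while still gripping the knob and holding it there, as it springs back if released. Leave the other plates, the glassware and the boxes where they stand.

Things in the scene. Friction and masses are not known exactly. Their poses are not given: they have to be found in the camera images.
- gauge: Fixed grey bench force gauge, left or right of the stand and turned. Console 170 (x) x 360 (y) x 70 mm high; origin at the centre of its underside, x to its back (away from the robot at yaw 0), y to its left. On top, a steel post 18 mm thick, top 191 mm above the table, axis at x +58, y -100 mm, carries the load peg; the range knob's axis is at x 0, y +105 mm.
- peg_mid (a point): Mid point on the load peg's axis, 190 mm above the table, gauge x +16, y -100 mm; axes as the gauge's. The peg, a steel rod 8 mm thick, runs from the post towards the gauge's front (-x) and rises gently: 183 mm high at the post (x +50), 198 mm at its free end (x -24), which has a brass ball of 12 mm.
- range_knob (a joint): Knob angle, rad: 0 at rest on its end stop, growing clockwise from above. Clicks every 24 deg: 0.419 first, 0.838 second, 1.257 third, 1.676 fourth; end 2.094. A return spring (0.08 to 0.1 N m) always pulls it back to 0; the clicks add +-0.06 N m, felt as a torque that rises and falls once per click. White marks around it: a bar at rest, a dot at each click.
- knob_grip (a point): On the knob's vertical axis at grip height, 106 mm above the table; turns with the knob. Black knob: disc 48 mm across, top 84 mm above the table, with an upright grip bar on it 44 mm long (point x), 14 mm thick (point y), flat top 116 mm above the table. A white line on top marks its -x end, which points to the gauge's front at rest.
- plate_yellow: Loose yellow weight plate, 10 mm thick (x), 120 mm tall (z), 0.15 to 0.31 kg: foot 60 mm wide (y), 50 mm high; above it a tab 44 mm wide with a round 25 mm hole along x, centre 72 mm above the bottom. Origin at the centre of its underside. Stands upright in any of the stand's three bays, underside 8 mm above the table.
- plate_yellow_hole (a point): Centre of the hole in the yellow plate, 72 mm above its underside and 48 mm below its top; plate axes.
- plate_red: Red plate, same shape as the yellow one, in another bay of the stand; to be left.
- plate_blue: Blue plate, same shape as the yellow one, in another bay of the stand; to be left.
- stand: Fixed white slotted stand, 70 (x) x 228 (y) mm, 33 mm high; origin at the centre of its underside. Its slot, 13.5 mm wide and 25 mm deep, runs along y, and three plates stand in it in bays 72 mm apart, faces to x.
- reagent: Loose amber bottle with blue cap, 60 mm across, 150 mm tall, origin under its centre; bystander.
- beaker: Loose glass beaker, 68 mm across, 85 mm tall, origin under its centre; bystander.
- dish: Loose clear culture dish, 90 mm across, 18 mm tall, origin under its centre; bystander.
- tipbox: Loose tip box, white with a green lid, 80 x 115 x 55 mm, origin under its centre; bystander.
- jar_cup: Loose white cup, 70 mm across, 60 mm tall, origin under its centre; bystander.
Not all that is in view belongs to the job. Of the things shaped like the plate_yellow, the yellow one is meant.

How it is judged:
By the outcome, as a careful person would: the job done as asked, in the order asked, and still so for the second after the job is handed in, while the arm keeps its last pose, push and grip.
It also fails if it takes over 61 s, if anything falls off the work surface, if the arm or the gripper's body presses on something with over 40 N, if the wrist force passes 120 N, or if a joint passes its speed limit or range.

## Working session

There is one attempt and no reset: what is moved stays moved. The work goes in short steps, Python scripts to look and compute and a shell command to move; the robot and the scene stay as the last step left them, time stands still between calls to the robot, and variables do not carry over. Pictures are saved under pics/ and viewed, about 8 in all and at most 12, crops included, and the job is handed in when it is done.

```bash
mkdir -p pics; python3 - <<'E'
from bench import *
import cv2,numpy as np
s=read_state();print({k:np.round(v,3) for k,v in s.items()})
a={}
for n in("side","top","wrist"):
    f=grab_frame(n);cv2.imwrite(f"pics/{n}0.png",f[:,:,::-1]);m=camera_model(n);print(n,{k:np.round(v,4).tolist() if not isinstance(v,str) else v for k,v in m.items()})
E
```

```text
{'clock': np.float64(0.0), 'qpos': array([-1.202,  0.351,  1.652, -0.   ,  1.139, -0.085]), 'qd': array([ 0.002, -0.   ,  0.001, -0.   , -0.   ,  0.001]), 'effort': array([-0.0000e+00, -4.9732e+01, -2.8525e+01,  7.0000e-02,  2.6000e-02,
       -0.0000e+00]), 'tool_pos': array([ 0.241, -0.494,  0.218]), 'tcp_rot': array([-3.06 , -0.706,  0.   ]), 'contact_force': array([ 0.241, -0.228,  0.062]), 'moment': array([-0.006, -0.009, -0.022]), 'opening': np.float64(0.093)}
side {'K': [[503.44, 0.0, 320.6765], [0.0, 503.44, 202.3], [0.0, 0.0, 1.0]], 'extrinsics': [[-0.8867, 0.2936, -0.3572, -0.0406], [-0.4623, -0.5497, 0.6958, 1.0723], [0.0079, 0.7821, 0.6231, 1.1189], [0.0, 0.0, 0.0, 1.0]]}
top {'K': [[483.6372, 0.0, 309.892], [0.0, 483.6372, 199.7918], [0.0, 0.0, 1.0]], 'extrinsics': [[-0.0091, 0.989, -0.1474, 0.2856], [-0.9998, -0.0068, 0.0163, -0.006], [0.0151, 0.1475, 0.9889, 1.4985], [0.0, 0.0, 0.0, 1.0]]}
wrist {'K': [[285.0043, 0.0, 322.1079], [0.0, 285.0043, 202.0252], [0.0, 0.0, 1.0]], 'hand_eye': [[-0.0016, 0.968, 0.2511, 0.0696], [1.0, 0.0014, 0.0011, -0.0003], [0.0007, 0.2511, -0.968, -0.1656], [0.0, 0.0, 0.0, 1.0]]}
```

View pics/top0.png

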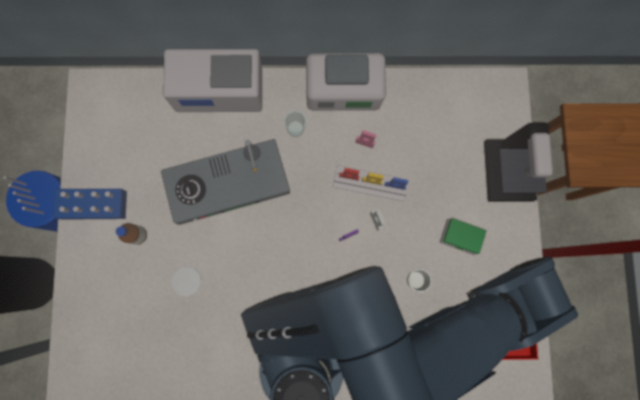

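View pics/side0.png

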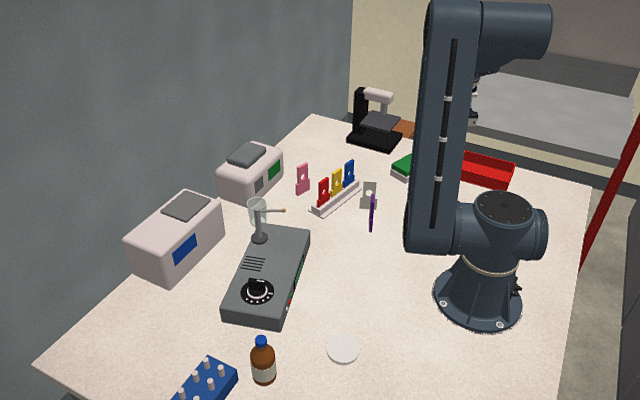

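The top view shows the stand at (370,182) with red (349,174), yellow (373,178) and blue (397,183) plates. The gauge has its knob at (190,190) and post at (252,153). The side view has yellow at (336,181) and the dial at (257,291). Pink (302,178), grey (369,193) and purple (372,212) are lookalikes, so only the yellow one in the middle bay matches.

```bash
cat > h.py <<'E'
from bench import *
import cv2,numpy as np
from scipy.spatial.transform import Rotation as R
def cam(n,s=None):
    m=camera_model(n);K=np.array(m["K"])
    if "extrinsics" in m: return K,np.array(m["extrinsics"])
    T=np.eye(4);T[:3,:3]=R.from_rotvec(s["tcp_rot"]).as_matrix();T[:3,3]=s["tool_pos"]
    return K,T@np.array(m["hand_eye"])
def ray(c,uv):
    K,T=c;d=np.linalg.inv(K)@[uv[0],uv[1],1];return T[:3,3],T[:3,:3]@(d*[1,-1,-1])
def onz(c,uv,z):
    o,d=ray(c,uv);return o+d*(z-o[2])/d[2]
def tri(rs):
    A=0;b=0
    for o,d in rs:
        d=d/np.linalg.norm(d);P=np.eye(3)-np.outer(d,d);A=A+P;b=b+P@o
    return np.linalg.solve(A,b)
def proj(c,p):
    K,T=c;q=T[:3,:3].T@(np.asarray(p)-T[:3,3]);q=K@(q*[1,-1,-1]);return q[:2]/q[2]
def blobs(mask,mn=15):
    n,l,st,ce=cv2.connectedComponentsWithStats(mask.astype(np.uint8));return [(st[i].tolist(),ce[i].round(1).tolist()) for i in range(1,n) if st[i][4]>=mn]
E
python3 - <<'E'
from h import *
for n in("top","side"):
    im=cv2.imread(f"pics/{n}0.png");h=cv2.cvtColor(im,cv2.COLOR_BGR2HSV);c=cam(n)
    H,S,V=cv2.split(h)
    print(n,"yellow",blobs((H>20)&(H<33)&(S>150)&(V>80)));print("red",blobs(((H<5)|(H>175))&(S>150)&(V>70)));print("blue",blobs((H>105)&(H<125)&(S>150)&(V>60)))
    print("amber",blobs((H>8)&(H<20)&(S>120)&(V>60)))
t=cv2.imread("pics/top0.png")[125:235,150:310];s=cv2.imread("pics/side0.png")[190:340,210:320]
t=cv2.resize(t,None,fx=3.6,fy=3.6,interpolation=2)
y=cv2.imread("pics/side0.png")[150:225,290:390];t2=cv2.imread("pics/top0.png")[125:235,310:430]
o=np.zeros((600,800,3),np.uint8);o[:396,:576]=t
s=cv2.resize(s,None,fx=2,fy=2);y=cv2.resize(y,None,fx=2.6,fy=2.6,interpolation=2);t2=cv2.resize(t2,None,fx=1.8,fy=1.8)
o[:300,580:800]=s;o[400:400+y.shape[0],:260]=y;o[400:400+198,300:516]=t2
cv2.imwrite("pics/crop1.png",o)
E
```

```text
top yellow [([370, 174, 12, 5, 32], [375.2, 175.9])]
red [([504, 345, 33, 14, 282], [522.2, 353.6])]
blue [([7, 172, 52, 55, 1776], [35.0, 199.2])]
amber [([550, 104, 90, 95, 6358], [601.5, 144.8]), ([548, 183, 19, 7, 30], [557.5, 186.1])]
side yellow [([330, 168, 13, 29, 218], [336.2, 182.0])]
red [([579, 115, 61, 156, 1470], [611.3, 188.7]), ([460, 150, 56, 41, 1519], [486.3, 170.7]), ([317, 177, 13, 30, 242], [323.3, 191.4])]
blue [([343, 159, 11, 29, 202], [348.5, 172.9]), ([172, 233, 25, 32, 324], [184.2, 248.8]), ([256, 335, 11, 13, 121], [260.7, 340.9]), ([182, 355, 56, 45, 1324], [211.0, 381.9]), ([171, 392, 9, 8, 36], [175.5, 396.8])]
amber [([392, 119, 23, 20, 279], [404.6, 127.9]), ([251, 344, 24, 26, 471], [262.4, 357.1]), ([254, 375, 22, 11, 52], [265.1, 381.9])]
```

View pics/crop1.png

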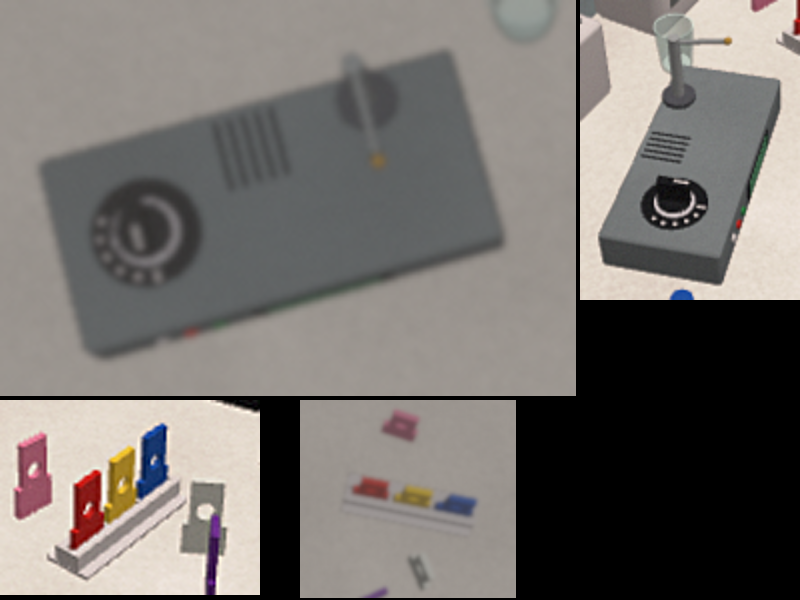

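The crop confirms it: the holed yellow plate is in the middle bay between red and blue, side px (336,182). Pink and grey stand outside the stand. The peg's ball is at top (255,169) and side (283.5,210.5), the dial centre at top (190.6,189.7) and side (257,292).

```bash
python3 - <<'E'
from h import *
T=cam("top");S=cam("side")
print("ball",tri([ray(T,(255,169.4)),ray(S,(283.5,210.5))]), onz(T,(255,169.4),.198),onz(S,(283.5,210.5),.198))
kt=onz(T,(190.6,189.7),.07);ks=onz(S,(257,292),.07);print("knob",kt,ks)
cor=[(40,163),(450,50),(503,243),(98,357)]
P=[onz(T,(150+a/3.6,125+b/3.6),.07)[:2] for a,b in cor];print("corners",np.round(P,3),np.mean(P[:],0))
for a,b in((0,1),(3,2)):
    d=P[b]-P[a];print("yaw",np.degrees(np.arctan2(-d[0]*-1,-d[1])) if 0 else np.degrees(np.arctan2(d[0],-d[1])),np.linalg.norm(d))
# ball-knob => yaw: in gauge (-24,-205)
v=onz(T,(255,169.4),.198)[:2]-kt[:2];print("yaw bk",np.degrees(np.arctan2(v[1],v[0])-np.arctan2(-205,-24)))
v=onz(S,(283.5,210.5),.198)[:2]-ks[:2];print("yaw bk",np.degrees(np.arctan2(v[1],v[0])-np.arctan2(-205,-24)))
for n,p in dict(red=(323.3,191.4),yel=(336.2,182),blue=(348.5,172.9)).items(): print(n,onz(S,p,.066))
print("yel top", onz(T,(375.2,175.9),.1),onz(T,(375.2,175.9),.128))
s=read_state();print(R.from_rotvec(s["tcp_rot"]).as_matrix().round(3))
E
```

```text
ball [0.56634998 0.12303888 0.19334745] [0.56458143 0.12227437 0.198     ] [0.5641472  0.12790745 0.198     ]
knob [0.53132046 0.32633006 0.07      ] [0.53243196 0.33130085 0.07      ]
corners [[0.591 0.416]
 [0.686 0.075]
 [0.521 0.031]
 [0.428 0.363]] [0.55665816 0.22113028]
yaw 15.61866915559095 0.354244699656708
yaw 15.565843692270642 0.34486567841108984
yaw bk 15.935168213986934
yaw bk 15.540190502819463
red [ 0.5829628  -0.16113032  0.066     ]
yel [ 0.56787948 -0.23137667  0.066     ]
blue [ 0.55314234 -0.30249239  0.066     ]
yel top [ 0.56395017 -0.22243599  0.1       ] [ 0.55837675 -0.21810257  0.128     ]
[[ 0.899  0.438 -0.   ]
 [ 0.438 -0.899  0.001]
 [ 0.    -0.001 -1.   ]]
```

```bash
cat >> h.py <<'E'
def to(p,yaw):
    s=read_state();M=R.from_rotvec(s["tcp_rot"]).as_matrix();d=M.T@(np.array(p)-s["tool_pos"])*100
    y=np.degrees(np.arctan2(M[1,1],M[0,1]));print("t",round(float(s["clock"]),2),"pos",s["tool_pos"].round(4),"shift cm",d.round(2),"turn",round(float(-((yaw-y+180)%360-180)),1),"tilt",M[:,2].round(3),"F",s["contact_force"].round(1),"M",s["moment"].round(3),"open",round(float(s["opening"]),4),"q",s["qpos"].round(2))
E
python3 -m inch '[[[5.1,-1.15,0],0],[[5.1,-1.15,0],0],[[5.1,-1.15,0],0],[[5.1,-1.15,0],0],[[5.1,-1.15,0],0],[[5.1,-1.15,0],0],[[5.1,-1.15,0],0],[[5.1,-1.15,0],0]]'
python3 -m inch '[[[0,0,0],-10.5],[[0,0,0],-10.5],[[0,0,0],-10.5],[[0,0,0],-10.5],[[0,0,0],-10]]'
python3 - <<'E'
from h import *
to((.568,-.231,.2),-11.9)
s=read_state();f=grab_frame("wrist")[:,:,::-1];cv2.imwrite("pics/w1.png",f)
H,S,V=cv2.split(cv2.cvtColor(np.ascontiguousarray(f),cv2.COLOR_BGR2HSV));print(blobs((H>20)&(H<33)&(S>150)&(V>80)))
c=cam("wrist",s);print(proj(c,(.568,-.231,.128)))
E
```

```text
clock: 1.15
tool_pos: [0.5751, -0.2265, 0.2169]
tcp_rot: [-3.061, -0.697, 0.002]
contact_force: [0.3, -1.5, 0.8]
opening: 0.0934
clock: 1.78
tool_pos: [0.5771, -0.2226, 0.2146]
tcp_rot: [-2.418, -1.997, 0.002]
contact_force: [-0.2, 0.0, 0.1]
opening: 0.0926
t 1.77 pos [ 0.5771 -0.2226  0.2146] shift cm [-1.   -0.73  1.46] turn 1.0 tilt [-0.005  0.004 -1.   ] F [-0.2  0.   0.1] M [ 0.025 -0.04   0.027] open 0.0926 q [-0.44  0.48  1.46  0.    1.2  -0.25]
[([307, 161, 9, 12, 87], [311.0, 167.6]), ([303, 174, 13, 55, 618], [308.6, 201.4])]
[314.94918064 217.32454503]
```

View pics/w1.png

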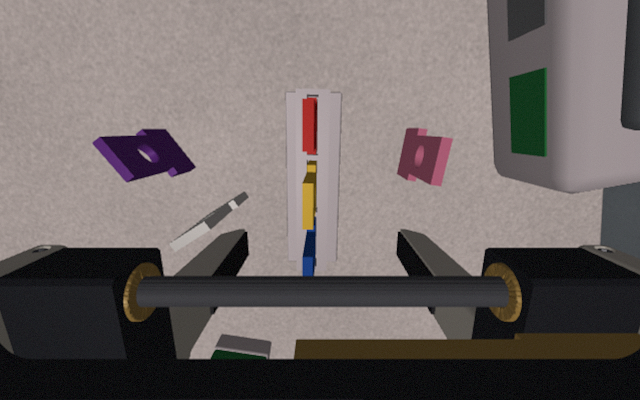

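The wrist view shows the yellow plate's top edge at about (309,203), between red (310,125) and blue (309,255). The jaws line up across its thickness.

```bash
python3 - <<'E'
from h import *
im=cv2.imread("pics/w1.png");s=read_state()
H,S,V=cv2.split(cv2.cvtColor(im,cv2.COLOR_BGR2HSV));m=(H>20)&(H<33)&(S>150)&(V>80)
for r in range(160,232,6):
    x=np.where(m[r,290:330])[0]+290; print(r,x.min() if len(x) else 0,x.max() if len(x) else 0, V[r,x].tolist())
# stand edges
c=cam("wrist",s)
for p in((309,174),(309,229),(309,203)): print(p,onz(c,p,.128).round(4))
for p in((287,94),(286,258),(341,94),(338,262)): print(p,onz(c,p,.033).round(4))
E
```

```text
160 0 0 []
166 307 315 [178, 199, 199, 199, 199, 198, 198, 200, 169]
172 307 315 [101, 115, 116, 116, 114, 122, 136, 139, 113]
178 306 314 [85, 86, 84, 82, 84, 82, 81, 84, 81]
184 303 315 [200, 198, 200, 197, 199, 200, 200, 197, 200, 189, 144, 81, 82]
190 303 315 [193, 194, 194, 193, 194, 194, 194, 192, 197, 184, 138, 92, 102]
196 303 315 [195, 191, 191, 192, 191, 191, 192, 194, 195, 185, 138, 86, 101]
202 303 315 [191, 194, 193, 191, 192, 192, 192, 192, 193, 185, 139, 95]
208 303 313 [193, 192, 192, 190, 193, 191, 191, 193, 194, 174, 116]
214 303 314 [193, 193, 192, 193, 189, 190, 190, 192, 195, 173, 112, 123]
220 303 313 [191, 191, 190, 191, 189, 187, 190, 190, 192, 175, 110]
226 303 312 [192, 192, 189, 190, 190, 188, 191, 188, 191, 170]
(309, 174) [ 0.5704 -0.1904  0.128 ]
(309, 229) [ 0.5604 -0.2413  0.128 ]
(309, 203) [ 0.5653 -0.2166  0.128 ]
(287, 94) [ 0.5559 -0.1086  0.033 ]
(286, 258) [ 0.5112 -0.3083  0.033 ]
(341, 94) [ 0.6168 -0.1199  0.033 ]
(338, 262) [ 0.578  -0.3264  0.033 ]
```

```bash
python3 - <<'E'
from h import *
c=cam("wrist",read_state());p=onz(c,(307.7,205),.128);q=onz(c,(311.2,166),.058);print(p,q)
to((p[0],p[1],.106),-11.8)
E
```

```text
[ 0.5637178  -0.21823477  0.128     ] [ 0.56904871 -0.19180229  0.058     ]
t 1.82 pos [ 0.577  -0.2226  0.2145] shift cm [ 0.16 -1.33 10.86] turn 1.4 tilt [-0.005  0.004 -1.   ] F [-0.1 -0.4 -0.7] M [-0.036 -0.05  -0.012] open 0.0929 q [-0.44  0.48  1.46  0.    1.2  -0.26]
```

```bash
python3 -m inch '[[[0.16,-1.33,2],1.4],[[0,0,4],0],[[0,0,3.5],0],[[0,0,1.4],0]]' 0.5
python3 - <<'E'
from h import *
to((.5637,-.2182,.106),-11.8)
s=read_state();f=grab_frame("wrist")[:,:,::-1];cv2.imwrite("pics/w2.png",f)
E
```

```text
clock: 2.33
tool_pos: [0.5639, -0.2184, 0.1036]
tcp_rot: [-2.447, -1.965, 0.001]
contact_force: [-0.3, 0.3, -0.1]
opening: 0.0578
t 2.33 pos [ 0.5639 -0.2184  0.1036] shift cm [ 0.01 -0.02 -0.24] turn -0.7 tilt [-0.003  0.003 -1.   ] F [-0.3  0.3 -0.1] M [ 0.002 -0.05   0.003] open 0.0578 q [-0.45  0.58  1.6   0.    0.96 -0.23]
```

View pics/w2.png

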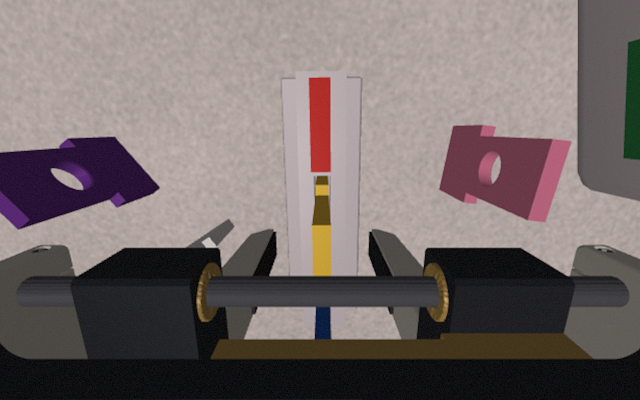

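The plate is centred between the fingers at column 321, with the tab's far top edge at row 224. Closing now and raising slightly, with 40 N.

```bash
python3 - <<'E'
from h import *
s=read_state();c=cam("wrist",s);p=onz(c,(321,224),.128);M=R.from_rotvec(s["tcp_rot"]).as_matrix()
print("tab far edge in tool (expect x 22 mm if centred)",(M.T@(p-s["tool_pos"])*1000).round(1), M.round(3).tolist())
E
python3 -m inch '[[[0,0,-0.2],0],[[0,0,0],0],[[0,0,0],0],[[0,0,0],0],[[0,0,0],0]]' 0 40
python3 - <<'E'
from h import *
to((.5637,-.2182,.26),-11.8)
E
```

```text
tab far edge in tool (expect x 22 mm if centred) [ 21.6  -0.7 -25.3] [[0.216, 0.976, -0.004], [0.976, -0.216, 0.003], [0.002, -0.005, -1.0]]
clock: 3.0
tool_pos: [0.5653, -0.219, 0.1085]
tcp_rot: [-2.451, -1.965, -0.002]
contact_force: [0.1, 0.5, -2.6]
opening: 0.0098
t 3.0 pos [ 0.5653 -0.219   0.1085] shift cm [  0.06  -0.17 -15.15] turn -0.8 tilt [ 0.001  0.001 -1.   ] F [ 0.1  0.5 -2.6] M [ 0.008 -0.078 -0.023] open 0.0098 q [-0.45  0.58  1.59  0.    0.97 -0.23]
```

```bash
python3 -m inch '[[[0,0,-2],0],[[0,0,-4.5],0],[[0,0,-5],0],[[0,0,-3.5],0]]'
python3 -m inch '[[[4,-1.5,0],0],[[5.2,-1.9,0],0],[[5.2,-1.9,0],0],[[5.2,-1.9,0],0],[[5.2,-1.9,0],0],[[5.2,-1.9,0],0],[[0,0,0],-9],[[0,0,0],-9]]'
python3 -m inch '[[[0,0,0],-9],[[0,0,0],0]]'
python3 - <<'E'
from h import *
to((.5195,.1118,.226),15.6)
E
```

```text
clock: 3.5
tool_pos: [0.5635, -0.2184, 0.259]
tcp_rot: [-2.445, -1.96, 0.004]
contact_force: [-0.3, 1.0, -1.4]
opening: 0.0097
clock: 4.5
tool_pos: [0.5196, 0.108, 0.2622]
tcp_rot: [-2.104, -2.327, 0.0]
contact_force: [-0.1, 0.7, -2.1]
opening: 0.0099
clock: 4.75
tool_pos: [0.5191, 0.1084, 0.2619]
tcp_rot: [-1.908, -2.49, 0.001]
contact_force: [0.4, -0.1, -1.9]
opening: 0.0094
t 4.75 pos [0.5191 0.1084 0.2619] shift cm [0.3  0.14 3.59] turn -0.5 tilt [-0.004  0.003 -1.   ] F [ 0.4 -0.1 -1.9] M [ 0.013 -0.073 -0.   ] open 0.0094 q [ 0.12  0.27  1.65  0.    1.22 -0.15]
```

```bash
python3 -m inch '[[[0.3,0.1,2],-0.5],[[0,0,1.4],0],[[0,0,0],0]]'
python3 - <<'E'
from h import *
to((.5195,.1118,.226),15.6)
s=read_state();print(s["tool_pos"],s["tcp_rot"]);np.save("s3.npy",np.r_[s["tool_pos"],s["tcp_rot"]])
f=grab_frame("wrist")[:,:,::-1];cv2.imwrite("pics/w3.png",f)
g=grab_frame("side")[:,:,::-1];cv2.imwrite("pics/s3.png",g);t=grab_frame("top")[:,:,::-1];cv2.imwrite("pics/t3.png",t)
o=np.zeros((600,800,3),np.uint8);o[:400,:640]=f
o[400:600,:320]=cv2.resize(g[170:250,240:368],(320,200),interpolation=2)
o[400:600,330:650]=cv2.resize(t[120:200,200:328],(320,200),interpolation=2)
cv2.imwrite("pics/c3.png",o)
E
```

```text
clock: 5.12
tool_pos: [0.5191, 0.1115, 0.2269]
tcp_rot: [-1.909, -2.489, 0.001]
contact_force: [-0.9, 0.0, -1.4]
opening: 0.0095
t 5.12 pos [0.5191 0.1115 0.2269] shift cm [0.02 0.05 0.09] turn -0.6 tilt [-0.004  0.003 -1.   ] F [-0.9  0.  -1.4] M [ 0.026 -0.1   -0.015] open 0.0095 q [ 0.12  0.31  1.69  0.    1.15 -0.14]
[0.51907483 0.11145055 0.22693562] [-1.90870620e+00 -2.48876483e+00  7.23797821e-04]
```

View pics/c3.png

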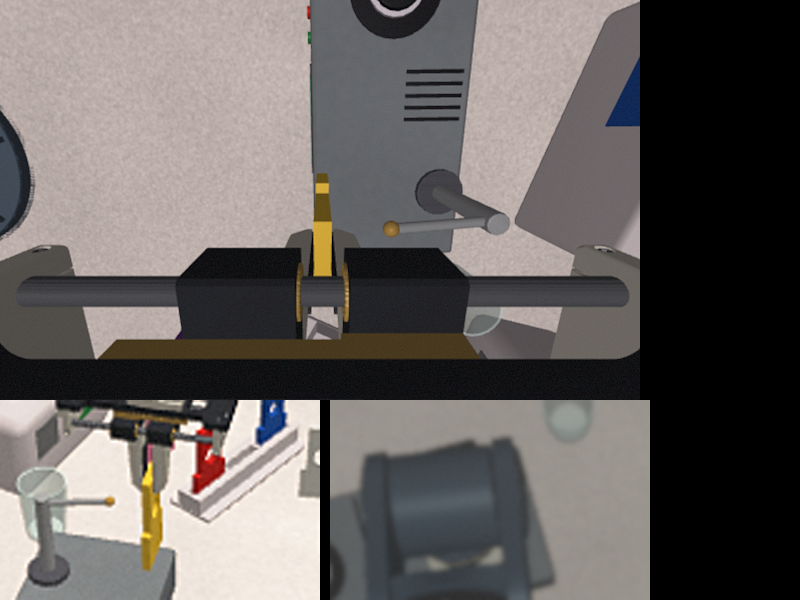

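The wrist view shows the ball at (391,229) and the post top at (497,222). The plate is edge-on at column 322, in front of the free end.

```bash
python3 - <<'E'
from h import *
a=np.load("s3.npy");s=dict(tool_pos=a[:3],tcp_rot=a[3:]);c=cam("wrist",s);M=R.from_rotvec(a[3:]).as_matrix()
S=cam("side");im=cv2.imread("pics/w3.png");H,Sa,V=cv2.split(cv2.cvtColor(im,cv2.COLOR_BGR2HSV))
b=[x for x in blobs((H>10)&(H<25)&(Sa>120)&(V>90),30) if 370<x[1][0]<410];print(b)
im2=cv2.imread("pics/s3.png");H,Sa,V=cv2.split(cv2.cvtColor(im2,cv2.COLOR_BGR2HSV))
print([x for x in blobs((H>10)&(H<25)&(Sa>120)&(V>90),5) if 270<x[1][0]<300])
tl=lambda p:(M.T@(p-a[:3])*1000).round(1)
ball=onz(c,(391,229),.198);post=onz(c,(497,222),.191);base=onz(c,(439,192),.07)
print("ball",ball,tl(ball),"post",post,tl(post),"base",base,tl(base))
print("tri",tri([ray(c,(391,229)),ray(S,(284,210.3))]))
d=post-ball;print("yaw",np.degrees(np.arctan2(d[1],d[0])),np.linalg.norm(d[:2]),"len exp .082")
# tab/foot features of plate in tool frame: shoulder top front far edge
for p,pl in(((322,222),.1),): 
    pass
h=a[:3]+M@[0,0,.028];print("hole guess in side px",proj(S,h), "tab edges", onz(c,(322,222),a[2]+.022),tl(onz(c,(322,222),a[2]+.022)))
for p in((316.5,184),(328.5,184),(316.5,192),(328.5,174)): print(p,tl(onz(c,p,a[2]-.05)))
E
```

```text
[([383, 222, 16, 15, 188], [390.8, 228.8])]
[([285, 166, 5, 2, 10], [287.0, 166.5]), ([286, 175, 27, 5, 48], [297.3, 176.6]), ([296, 198, 9, 40, 229], [299.9, 219.1]), ([282, 209, 4, 3, 8], [283.5, 210.0]), ([269, 380, 3, 4, 5], [270.2, 381.6])]
ball [0.56726376 0.12367094 0.198     ] [-0.8 49.8 28.8] post [0.64377471 0.14728961 0.191     ] [  2.1 129.9  35.5] base [0.64943615 0.14516214 0.07      ] [ -1.8 135.2 156.5]
tri [0.56761336 0.12197605 0.19341448]
yaw 17.15527934111167 0.0800735077897292 len exp .082
hole guess in side px [300.00375293 211.76404667] tab edges [0.51365318 0.13221371 0.24893562] [ 21.5   0.1 -21.9]
(316.5, 184) [28.2 -4.2 50.1]
(328.5, 184) [28.2  5.  50.1]
(316.5, 192) [21.9 -4.2 50.1]
(328.5, 174) [35.9  5.  50.1]
```

```bash
python3 -m inch '[[[-0.05,1.3,0],-0.6],[[0,1.5,0],0],[[0,1.5,0.05],0],[[0,1.5,0.1],0],[[0,1.2,0.2],0],[[0,1,0.2],0],[[0,0.8,0.2],0]]'
python3 - <<'E'
from h import *
M=16;g=np.array([np.cos(np.radians(M)),np.sin(np.radians(M))])
mid=np.array([.5668,.1235])+.040*g
to((mid[0],mid[1],.2095),15.8)
s=read_state();np.save("s4.npy",np.r_[s["tool_pos"],s["tcp_rot"]])
f=grab_frame("wrist")[:,:,::-1];cv2.imwrite("pics/w4.png",f)
g=grab_frame("side")[:,:,::-1];cv2.imwrite("pics/s4.png",g)
o=np.zeros((400,800,3),np.uint8);o[:,:400]=cv2.resize(f[130:330,220:420],(400,400))
o[:,400:]=cv2.resize(g[170:250,240:320],(400,400),interpolation=2)
cv2.imwrite("pics/c4.png",o)
E
```

```text
clock: 6.15
tool_pos: [0.6121, 0.1363, 0.2232]
tcp_rot: [1.896, 2.504, 0.008]
contact_force: [0.0, 1.0, -2.2]
opening: 0.0096
t 6.15 pos [0.6121 0.1363 0.2232] shift cm [ 0.01 -0.71  1.37] turn -0.1 tilt [ 0.004  0.004 -1.   ] F [ 0.   1.  -2.2] M [-0.078 -0.057  0.002] open 0.0096 q [ 0.14  0.48  1.44  0.    1.22 -0.13]
```

View pics/c4.png

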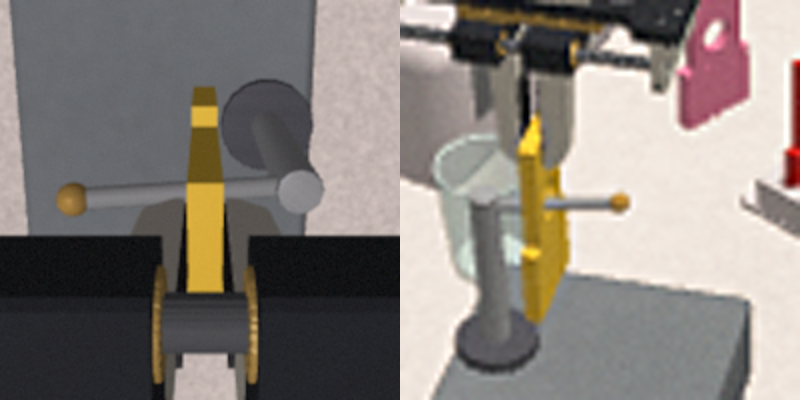

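The peg runs through the plate: the ball is on the front side and the plate sits just post-side of mid-peg. Backing 7 mm to mid, then lowering.

```bash
python3 -m inch '[[[0,-0.6,0.2],0],[[0,0,0.4],0],[[0,0,0.3],0],[[0,0,0],0]]'; python3 -m inch '[[[0,0,0.3],0],[[0,0,0],0]]'
```

```text
clock: 6.75
tool_pos: [0.6049, 0.1343, 0.2135]
tcp_rot: [-1.897, -2.504, -0.007]
contact_force: [-0.3, 0.4, -1.7]
opening: 0.0093
clock: 7.0
tool_pos: [0.6051, 0.1343, 0.2107]
tcp_rot: [1.896, 2.504, 0.008]
contact_force: [-0.6, -0.1, -0.8]
opening: 0.0095
```

```bash
python3 -m inch '[[[0,0,0.15],0],[[0,0,0],0]]'; python3 -m inch '[[[0,0,0.1],0],[[0,0,0],0]]';python3 -m inch '[[[0,0,0.1],0],[[0,0,0],0]]'
```

```text
clock: 7.25
tool_pos: [0.6055, 0.1344, 0.2105]
tcp_rot: [1.896, 2.503, 0.01]
contact_force: [0.2, -0.2, -0.2]
opening: 0.0093
clock: 7.5
tool_pos: [0.6057, 0.1344, 0.2104]
tcp_rot: [1.895, 2.503, 0.011]
contact_force: [-1.6, -0.3, 2.3]
opening: 0.0099
clock: 7.75
tool_pos: [0.6059, 0.1345, 0.2103]
tcp_rot: [1.895, 2.502, 0.012]
contact_force: [-1.3, -0.6, 2.3]
opening: 0.0096
```

The plate now rests on the peg: upward force, and z has stopped falling. Releasing.

```bash
python3 -m inch '[[[0,0,-0.1],0],[[0,0,0],0],[[0,0,0],0],[[0,0,0],0],[[0,0,-1],0],[[0,0,-3],0],[[0,0,-3],0],[[0,0,-3],0]]' 0.4
python3 - <<'E'
from h import *
g=np.array([np.cos(np.radians(15.8)),np.sin(np.radians(15.8))])
to((.533,.328,.2),105.8)
f=grab_frame("wrist")[:,:,::-1];g=grab_frame("side")[:,:,::-1];cv2.imwrite("pics/s5.png",g)
o=np.zeros((400,800,3),np.uint8);o[:,:400]=cv2.resize(f[100:300,220:420],(400,400))
o[:,400:]=cv2.resize(g[170:250,240:320],(400,400),interpolation=2)
cv2.imwrite("pics/c5.png",o)
E
```

```text
clock: 8.75
tool_pos: [0.6045, 0.1339, 0.3131]
tcp_rot: [1.896, 2.504, 0.008]
contact_force: [-0.0, -1.0, 0.1]
opening: 0.037
t 8.75 pos [0.6045 0.1339 0.3131] shift cm [20.59 -1.66 11.36] turn -90.1 tilt [ 0.003  0.004 -1.   ] F [-0.  -1.   0.1] M [-0.089 -0.05   0.014] open 0.037 q [ 0.14  0.41  1.34  0.    1.39 -0.13]
```

View pics/c5.png

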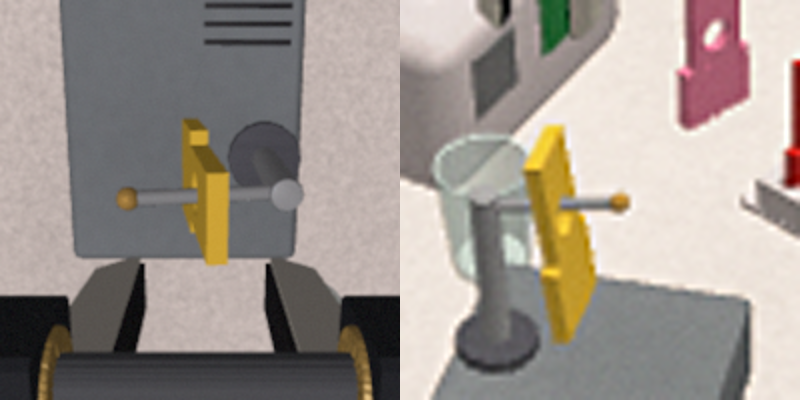

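The plate hangs freely on the peg between post and ball, a little tilted. On to the knob.

```bash
python3 -m inch '[[[3,-0.3,0],0],[[5,-0.4,0],0],[[5,-0.4,0],0],[[4.6,-0.4,0],0],[[3,-0.2,2],0],[[0,0,3],-10],[[0,0,3],-10.5],[[0,0,2],-10.5]]' 0.45
python3 -m inch '[[[0,0,0],-10],[[0,0,0],-10.5],[[0,0,0],-10],[[0,0,0],-10],[[0,0,0],-10],[[0,0,0],-8.5],[[0,0,0],0]]'
python3 - <<'E'
from h import *
to((.533,.328,.2),105.8)
s=read_state();np.save("s6.npy",np.r_[s["tool_pos"],s["tcp_rot"]]);f=grab_frame("wrist")[:,:,::-1];cv2.imwrite("pics/w6.png",f)
print(proj(cam("wrist",s),(.533,.328,.116)))
E
```

```text
clock: 9.85
tool_pos: [0.5311, 0.3343, 0.2118]
tcp_rot: [1.14, 2.92, 0.012]
contact_force: [0.3, 0.2, 0.4]
opening: 0.0421
clock: 10.72
tool_pos: [0.5284, 0.3331, 0.2059]
tcp_rot: [-0.498, 3.101, 0.0]
contact_force: [-0.1, -0.3, -0.3]
opening: 0.0415
t 10.72 pos [0.5284 0.3331 0.2059] shift cm [-0.28 -0.62  0.6 ] turn 2.4 tilt [ 0.001  0.    -1.   ] F [-0.1 -0.3 -0.3] M [ 0.063 -0.115  0.   ] open 0.0415 q [ 0.49  0.5   1.46 -0.    1.18 -1.4 ]
[314.96289889 207.75316798]
```

View pics/w6.png

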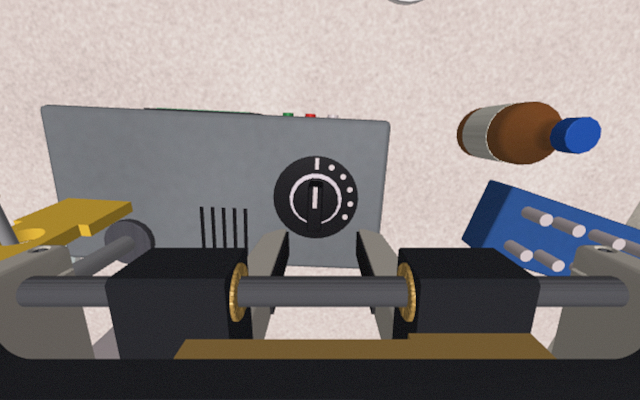

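The wrist view shows the dial centred at (315,197), with the grip bar vertical at column 315 and the rest bar mark at (317,162), so the knob is at rest. The bottle at (530,132) is well away from it.

```bash
python3 - <<'E'
from h import *
a=np.load("s6.npy");s=dict(tool_pos=a[:3],tcp_rot=a[3:]);c=cam("wrist",s)
im=cv2.imread("pics/w6.png")
g=cv2.cvtColor(im,cv2.COLOR_BGR2GRAY)
for th in(45,60):
    b=[x for x in blobs(g<th,300) if 300<x[1][0]<330 and x[1][1]<230];print(th,b)
p=onz(c,(315,197.5),.071);print(p)
w=g[180:212,305:325]>150;yy,xx=np.where(w);print("line",xx.mean()+305,yy.min()+180,yy.max()+180,np.polyfit(yy,xx,1))
print("line pts",onz(c,(xx.mean()+305,yy.min()+180),.116),onz(c,(xx.mean()+305,yy.max()+180),.116))
to((p[0],p[1],.089),105.8)
cv2.imwrite("pics/k6.png",cv2.resize(im[150:250,260:370],None,fx=5,fy=5,interpolation=2))
E
```

```text
45 [([274, 157, 83, 81, 3954], [313.7, 200.4])]
60 [([274, 157, 84, 81, 4321], [313.9, 198.3])]
[0.53438427 0.32737405 0.071     ]
line 314.65909090909093 187 207 [-0.03052226 10.1692982 ]
line pts [0.51433169 0.32171871 0.116     ] [0.53239488 0.32750898 0.116     ]
t 10.78 pos [0.5284 0.3331 0.206 ] shift cm [-0.37 -0.73 11.7 ] turn 2.3 tilt [ 0.001  0.001 -1.   ] F [-1.2  0.3 -0.1] M [ 0.08  -0.188 -0.004] open 0.0421 q [ 0.49  0.5   1.46 -0.    1.18 -1.4 ]
```

View pics/k6.png

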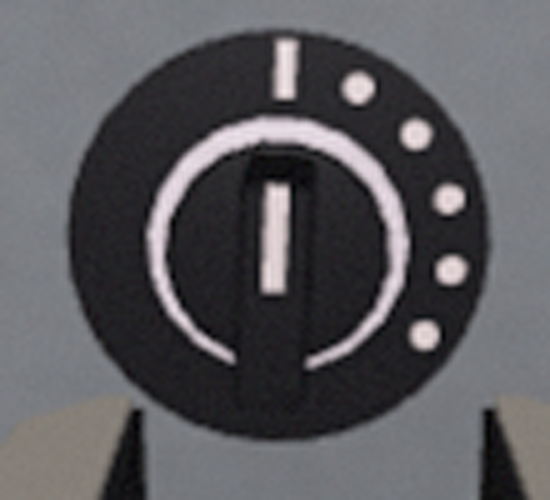

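```bash
python3 -m inch '[[[-0.37,-0.73,1],2.3],[[0,0,3.5],0],[[0,0,2],0],[[0,0,0],0]]'
python3 - <<'E'
from h import *
to((.5344,.3274,.089),105.8)
E
```

```text
clock: 11.28
tool_pos: [0.5351, 0.3257, 0.1372]
tcp_rot: [-0.406, 3.115, -0.0]
contact_force: [0.8, 0.2, 0.3]
opening: 0.0422
t 11.28 pos [0.5351 0.3257 0.1372] shift cm [0.03 0.18 4.82] turn -1.0 tilt [ 0.001  0.    -1.   ] F [0.8 0.2 0.3] M [ 0.081 -0.138  0.047] open 0.0422 q [ 0.47  0.57  1.52 -0.    1.05 -1.36]
```

```bash
python3 -m inch '[[[0,0.18,2],-1],[[0,0,1.8],0],[[0,0,0.8],0],[[0,0,0],0]]'
python3 - <<'E'
from h import *
to((.5344,.3274,.089),105.8)
E
python3 -m inch '[[[0,0,0],0],[[0,0,0],0],[[0,0,0],0],[[0,0,0],0]]' 0 30
python3 - <<'E'
from h import *
to((.5344,.3274,.089),105.8)
E
```

```text
clock: 11.78
tool_pos: [0.5362, 0.3273, 0.0913]
tcp_rot: [-0.423, 3.11, 0.001]
contact_force: [0.5, 1.0, 0.5]
opening: 0.0418
t 11.78 pos [0.5362 0.3273 0.0913] shift cm [0.17 0.06 0.23] turn -0.3 tilt [ 0.003  0.001 -1.   ] F [0.5 1.  0.5] M [ 0.098 -0.147 -0.011] open 0.0418 q [ 0.47  0.63  1.54 -0.    0.96 -1.37]
clock: 12.28
tool_pos: [0.5369, 0.3279, 0.0931]
tcp_rot: [-0.422, 3.107, 0.003]
contact_force: [0.1, 1.7, -3.1]
opening: 0.0135
t 12.28 pos [0.5369 0.3279 0.0931] shift cm [0.26 0.02 0.41] turn -0.3 tilt [ 0.005  0.003 -1.   ] F [ 0.1  1.7 -3.1] M [ 0.412 -0.104  0.043] open 0.0135 q [ 0.47  0.63  1.54 -0.    0.96 -1.37]
```

```bash
cat > r.py <<'E'
from h import *
to((.5344,.3274,.093),105.5)
E
python3 -m inch '[[[0,-0.03,0.05],6],[[0,0,0],0]]' - 50 >/dev/null; python3 r.py
python3 -m inch '[[[0,-0.03,0],6],[[0,0,0],0]]' >/dev/null; python3 r.py
python3 -m inch '[[[0,-0.03,0],6],[[0,0,0],0]]' >/dev/null; python3 r.py
python3 -m inch '[[[0,-0.03,0],6],[[0,0,0],0]]' >/dev/null; python3 r.py
```

```text
t 12.53 pos [0.537  0.3277 0.0931] shift cm [0.26 0.01 0.01] turn -6.1 tilt [ 0.006  0.003 -1.   ] F [ 0.2 -0.3 -1.8] M [ 0.061 -0.171  0.116] open 0.0135 q [ 0.47  0.63  1.54 -0.    0.96 -1.26]
t 12.78 pos [0.537  0.3275 0.093 ] shift cm [0.26 0.01 0.  ] turn -11.9 tilt [ 0.006  0.003 -1.   ] F [-0.1  0.1 -0. ] M [ 0.028 -0.099  0.093] open 0.0135 q [ 0.47  0.63  1.54 -0.    0.96 -1.16]
t 13.03 pos [0.537  0.3273 0.0931] shift cm [0.26 0.   0.01] turn -17.6 tilt [ 0.006  0.003 -1.   ] F [-0.7  1.2  1.1] M [ 0.06  -0.046 -0.028] open 0.0134 q [ 0.47  0.63  1.54 -0.    0.96 -1.06]
t 13.28 pos [0.537  0.3271 0.0931] shift cm [ 0.26 -0.01  0.  ] turn -23.1 tilt [ 0.006  0.003 -1.   ] F [-0.9  0.9 -0. ] M [ 0.11  -0.063  0.075] open 0.0135 q [ 0.47  0.63  1.54 -0.    0.96 -0.96]
```

The moment rises and falls just as one click predicts (peak at 6°, trough at 18°), so the knob follows. Continuing.

```bash
for i in 1; do
python3 -m inch '[[[0,-0.03,0],6.5],[[0,0,0],0]]' >/dev/null; python3 r.py
python3 -m inch '[[[0,-0.03,0],6.2],[[0,0,0],0]]' >/dev/null; python3 r.py
python3 -m inch '[[[0,-0.03,0],6.2],[[0,0,0],0]]' >/dev/null; python3 r.py
python3 -m inch '[[[0,-0.03,0],6.2],[[0,0,0],0]]' >/dev/null; python3 r.py
python3 -m inch '[[[0,-0.03,0],6.2],[[0,0,0],0]]' >/dev/null; python3 r.py
python3 -m inch '[[[0,-0.03,0],6.2],[[0,0,0],0]]' >/dev/null; python3 r.py
python3 -m inch '[[[0,-0.03,0],6.2],[[0,0,0],0]]' >/dev/null; python3 r.py
done
```

```text
t 13.53 pos [0.537  0.3269 0.0931] shift cm [ 0.26 -0.01  0.  ] turn -29.1 tilt [ 0.006  0.003 -1.   ] F [0.1 0.2 0.6] M [ 0.121 -0.019  0.169] open 0.0138 q [ 0.47  0.63  1.54 -0.    0.96 -0.86]
t 13.78 pos [0.5369 0.3267 0.0931] shift cm [ 0.26 -0.02  0.01] turn -34.8 tilt [ 0.006  0.003 -1.   ] F [-0.4  1.3 -0.3] M [ 0.143 -0.056  0.119] open 0.0134 q [ 0.47  0.63  1.54 -0.    0.96 -0.76]
t 14.03 pos [0.5368 0.3265 0.0931] shift cm [ 0.26 -0.03  0.  ] turn -40.5 tilt [ 0.006  0.003 -1.   ] F [ 0.7  0.6 -0.6] M [ 0.123 -0.092  0.037] open 0.0139 q [ 0.47  0.63  1.54 -0.    0.96 -0.66]
t 14.28 pos [0.5367 0.3264 0.0931] shift cm [ 0.25 -0.03  0.  ] turn -46.2 tilt [ 0.006  0.003 -1.   ] F [-0.2  0.2  0.3] M [ 0.064 -0.031  0.074] open 0.0135 q [ 0.47  0.63  1.54 -0.    0.96 -0.56]
t 14.53 pos [0.5366 0.3262 0.0931] shift cm [ 0.25 -0.04  0.  ] turn -51.8 tilt [ 0.006  0.003 -1.   ] F [0.6 1.8 0.6] M [ 0.134 -0.028  0.115] open 0.0137 q [ 0.47  0.63  1.54 -0.    0.96 -0.47]
t 14.78 pos [0.5365 0.3261 0.0931] shift cm [ 0.25 -0.04  0.01] turn -57.4 tilt [ 0.006  0.003 -1.   ] F [-0.2  1.   0.6] M [ 0.122 -0.024  0.122] open 0.0133 q [ 0.47  0.63  1.55 -0.    0.96 -0.37]
t 15.03 pos [0.5364 0.3259 0.0931] shift cm [ 0.24 -0.05  0.01] turn -63.1 tilt [ 0.007  0.003 -1.   ] F [-0.5  2.5 -0.4] M [0.134 0.001 0.092] open 0.0137 q [ 0.47  0.63  1.55 -0.    0.96 -0.27]
```

```bash

python3 -m inch '[[[0,-0.02,0],4],[[0,0,0],0]]' >/dev/null; python3 r.py
python3 -m inch '[[[0,-0.02,0],4],[[0,0,0],0]]' >/dev/null; python3 r.py
python3 -m inch '[[[0,-0.01,0],2],[[0,0,0],0],[[0,0,0],0]]' >/dev/null; python3 r.py
python3 - <<'E'
from h import *
import time
z=[read_state()["moment"][2]]
s=read_state();f=grab_frame("wrist")[:,:,::-1];g=grab_frame("side")[:,:,::-1]
cv2.imwrite("pics/w7.png",f);cv2.imwrite("pics/s7.png",g)
o=np.zeros((600,800,3),np.uint8);o[:360,:]=cv2.resize(f[40:265,70:570],(800,360))
o[360:600,:400]=cv2.resize(g[245:335,190:340],(400,240),interpolation=2);o[360:600,400:]=cv2.resize(g[140:260,210:410],(400,240),interpolation=2)
cv2.imwrite("pics/c7.png",o)
E
python3 r.py
```

```text
t 15.28 pos [0.5363 0.3259 0.0931] shift cm [ 0.24 -0.05  0.01] turn -66.5 tilt [ 0.007  0.003 -1.   ] F [-0.6  1.9 -0.5] M [ 0.139 -0.006  0.018] open 0.0137 q [ 0.47  0.63  1.55 -0.    0.96 -0.21]
t 15.53 pos [0.5362 0.3257 0.0931] shift cm [ 0.24 -0.05  0.01] turn -70.0 tilt [ 0.007  0.003 -1.   ] F [ 0.5  3.1 -0.3] M [ 0.176 -0.08   0.083] open 0.0135 q [ 0.47  0.63  1.55 -0.    0.96 -0.15]
t 15.9 pos [0.5361 0.3257 0.093 ] shift cm [ 0.24 -0.05  0.  ] turn -71.8 tilt [ 0.007  0.003 -1.   ] F [ 0.   2.2 -1.2] M [ 0.174 -0.031  0.13 ] open 0.0133 q [ 0.47  0.63  1.55 -0.    0.96 -0.12]
t 16.0 pos [0.5362 0.3257 0.093 ] shift cm [ 0.24 -0.05  0.  ] turn -71.8 tilt [ 0.007  0.003 -1.   ] F [ 0.4  1.9 -0.1] M [ 0.199 -0.061  0.107] open 0.0137 q [ 0.47  0.63  1.55 -0.    0.96 -0.12]
```

View pics/c7.png

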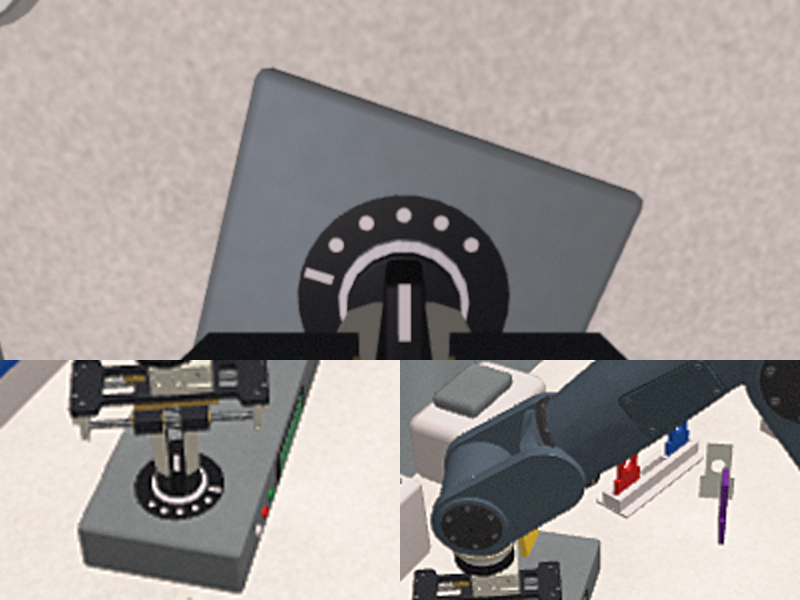

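The white line points straight at the third dot (403,215), and the yellow plate is still at the peg. Handing in while gripping.

```bash
python3 -c "
from h import *
a=cv2.imread('pics/s5.png').astype(int);b=cv2.imread('pics/s7.png').astype(int)
for n in (a,b):
    H,S,V=cv2.split(cv2.cvtColor(n.astype('uint8'),cv2.COLOR_BGR2HSV));print(blobs((H>20)&(H<33)&(S>150)&(V>80)))
print(close_job())"
```

```text
[([265, 195, 14, 43, 326], [271.6, 216.5])]
[([269, 224, 10, 14, 75], [273.6, 230.6])]
the job is handed in; nothing more can be done
None
```

The yellow plate was taken from the middle bay, hung by its hole on the load peg and released. The knob was then turned clockwise to the third click, and I handed the job in at about 16 s, still gripping the knob with 50 N.

**Knob:** The tool had turned 71.8° against a nominal 72°. The torque rose and fell three times, and the white line points straight at the third dot, short of the fourth.

**Plate:** After release, the close-up showed it hanging freely between the post and the ball, slightly tilted. In the final side view the arm hides most of it. The visible lower part is where it hung before, but I couldn't see the hole or peg again.

**Forces and other objects:** Every wrist force I read stayed within a few newtons. Red and blue are still in the stand. I didn't do a separate last check on the glassware and boxes, but the arm never went near them.

**Disagreement:** The side and top cameras differed by about 5 mm to 13 mm in y, the larger gap at the plate. I used close-up wrist views for the grasp, the peg and the knob instead. The knob was gripped about 2.5 mm off its axis along the bar, which I allowed for while turning.

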